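# Stand the parts tin on end in the desk rack and close the rack on it

## Robot

A 6-joint arm with a two-finger parallel gripper is mounted at the origin on a cart in front of the work surface, level with it; the furniture and walls round the work are solid. World frame = base frame: x ahead of the robot, y to its left, z up, the work surface at z = 0. Lengths are in m, angles in degrees, forces in N, time in s.
With the tool pointing down it reaches from about 0.4 to 0.825 m from the base axis. Payload 7 kg.
Tool frame: the origin (TCP) lies midway between the tips of the shut fingers; the grasp point (between the pads) lies 19 mm behind it (ctrl.hold_point_z is the distance from the TCP to the grasp point, in m); z points along the fingers, y is the line along which they close (so a half turn about z gives the same grasp; the last joint's range is limited). The gripper opens to 88 mm and grips with 3 to 60 N. Pads are 19 mm wide; open, the fingers measure 130 mm over their backs; the gripper's body (78 mm by 193 mm) begins 47 mm behind the grasp point.
Start: joints at [83.428, 20.546, 0.682, 0, -70.136, -16.507], TCP at [0.265, 0.621, 0.227] pointing down, gripper open.
Joint ranges: [-176.03, 176.03], [-82.01, 121.73], [-58.28, 71.71], [-173.87, 95.51], [-174.79, -0.11], [-173.66, 173.66]. Speed limits (degrees/s): [136.94, 136.94, 172.46, 180, 180, 180].

## Interface

Orientations are given as [roll, pitch, yaw] about the fixed x, y, z axes, in that order (R = Rz(yaw) Ry(pitch) Rx(roll)).
In Python, from plant import ctrl gives the robot as it stands.
- The arm moves only by the tool apply_moves, never from a script. Its argument "deltas" is a list of rows, each an object with "fingers": the finger opening in mm, from 0 to 87.6; "delta_pos": the shift along the tool's x, y, z in mm, a list of three; "angular": the turn, a rotation vector about the tool's x, y, z in degrees, a list of three. A call has 1 to 10 rows; each row is the pose to reach, as a shift and turn from the pose commanded when the call began, along the tool's axes at that moment; what a row does not reach only later rows make up. A row lasts 1/10 s, in which the tool goes at most 50 mm and 8.59 degrees, less where a joint would pass 70% of its speed; a pose out of reach is approached as far as the arm can. A call with a gripper value outside its range is refused whole. The fingers move at their own pace and stop on an object; the grip force is fixed at half the most. Time passes only in rows, so rows that repeat a pose let the fingers close. It gives the time, the measured TCP pose, the force, the opening and the grip force at its end, in the units of the state.
- ctrl.get_obs(): the state, without advancing time (a new reading comes with each control period).
- ctrl.snapshot(name): name is "side" or "top" or "wrist"; returns the picture (384x512x3 uint8, red, green, blue); there is no depth.
- ctrl.camera_params(name): a dict with "fx", "fy", "cx", "cy" (pixels), "dist_coeffs" ([k1, k2, p1, p2, k3] as OpenCV has them; the pictures are not rectified), "cam_to_world" (4x4, takes a point from camera to world coordinates); the wrist camera has in their place "mount" (4x4, takes a point from camera to tool coordinates, whose origin is the TCP and whose axes are the flange's). Camera axes: x right, y up, looking along -z (the intrinsics and any distortion apply to the point x, -y, -z); pixel columns grow to the right and rows downward; lengths in m; the calibration is good to about 2 mm. A picture is of the moment at which its call begins: read the wrist's pose just before it. camera_params takes no time and is no camera call.
- ctrl.close_job(): hands the job in; it is judged then, once.
The state is a dict: "clock": time; "joint_pos": joint angles; "qvel": joint speeds; "tau": joint torques, N m; "tool_pos": TCP position; "orientation": TCP orientation; "force": force on the tool from outside, world axes, zero at the start; "moment": the same for the moment, N m; "opening": finger opening in m; "gripper_force": force on a finger pad.
Only numpy, scipy, OpenCV 4.12 (cv2) and the standard library are available. Lean on these libraries where they do the work, as an engineer would, in place of code of your own. Each camera call takes 0.05 s, during which the arm holds its last target. There are 200 camera calls.

## Task

Stand the flat blue-lidded tin that lies at the front of the desk upright on one of its short, narrow ends on the floor of the desk rack, its broad faces square to the rack's two end plates, roughly in the middle of the rack's width, and let go so that it stands by itself. Then gently slide the rack's movable end plate in until the tin stands snug, without play, between both end plates. Leave the other things on the desk alone.

Things in the scene. Friction and masses are not known exactly. Their poses are not given: they have to be found in the camera images.
- tin: flat closed blue-lidded tin, 0.08 to 0.17 kg, lying flat at the front of the desk (one like it at the back stays). Its solid box spans -33 to +30 mm along its x, -49 to +49 mm along its y (long axis), 0 to 24 mm along its z (thickness, out of the lid); origin on its underside at mid-length. It can be gripped across the 63 mm width. Its short ends are the faces at y = +-49 mm.
- tin_mid (a point): the middle of the tin's solid box (in the tin's frame: x -1.5, y 0, z 12 mm)
- rack: grey metal desk rack, fixed to the desk left or right of its middle. Floor plate 100 mm (its x) by 240 mm (its y), upper surface 12 mm above the desk. Origin on the desk under the plate's centre, z up. Fixed upright end plate at its -y end: 46 mm wide (x -23 to +23), inner face at y = -100 mm, top 87 mm above the desk. A dark movable end plate stands towards +y.
- slide_end (a joint): travel (m) of the rack's movable end plate along the rack's -y: 0 = fully open, grows as it is pushed towards the fixed plate; 0 to 0.03 at the start, stop at 0.14. Its inner face lies at rack y = 50 mm minus this value, so the gap between the plates is 150 mm minus it. It slides with about 3 N of friction and stays where it is left.
- slide_push (a point): point on the outer (+y) face of the movable end plate, mid-width, 65 mm above the desk, to push on with closed fingers pointing down. The plate is 6 mm thick, 46 mm wide, its top 87 mm above the desk. Below, a foot 70 mm wide, at most 20 mm above the desk, reaches 26 mm outward (to rack +y) from this face. Axes as the rack's.
- padlock: brass padlock lying flat, 67x40x15 mm, between the work places, towards the back; bystander
- lock_body: brass lock cylinder, 37x64x17 mm, at the left; bystander
- loupe: small folding loupe, 26x34x16 mm, on the desk between the work places; bystander
- pen: marker pen, 135 mm long, at the front; bystander
- usb_stick: USB stick, 18x54x8 mm, on the desk between the work places; bystander
- mug: white mug, 95 mm tall, at the far left; bystander
- mouse: black computer mouse, 113x58x38 mm, at the front right; bystander
Not all that is in view belongs to the job. Leave any green or turquoise look-alike of the tin alone.

How it is judged (in metres and radians):
On the way, in this order (a step that is already met when the one before it is completed fails the run):
1. the tin stands upright on a short end on the rack's floor, let go, at rest, between the end plates, which are still at least 35 mm apart (angle between the y axis of tin and the z axis of rack, either way round below 0.1 rad and angle between the z axis of tin and the y axis of rack, either way round below 0.15 rad and z of tin_mid in the frame of rack between 0.056 and 0.066 m and x of tin_mid in the frame of rack between -0.025 and 0.025 m and contact force between the fingers and tin below 0.1 N and linear speed of tin below 0.02 m/s and value of joint slide_end below 0.115 m and y of tin_mid in the frame of rack between -0.095 and 0.04 m), for 0.3 s.
2. the movable end plate has been slid in, leaving at most 27 mm between the plates (value of joint slide_end above 0.123 m), for 0.2 s.
At the end, for the whole second after the job is handed in: The tin stands on a short end on the rack floor: upright within 0.10 rad, broad faces within 0.15 rad of parallel to the end plates, within 25 mm of the middle of the rack width, at rest and let go, with the two end plates at most 27 mm apart about it (the tin is 24 mm thick) (angle between the y axis of tin and the z axis of rack, either way round below 0.1 rad and angle between the z axis of tin and the y axis of rack, either way round below 0.15 rad and z of tin_mid in the frame of rack between 0.056 and 0.066 m and x of tin_mid in the frame of rack between -0.025 and 0.025 m and contact force between the fingers and tin below 0.1 N and linear speed of tin below 0.02 m/s and value of joint slide_end above 0.123 m and y of tin_mid in the frame of rack between -0.093 and -0.083 m and contact force between the fingers and slide_end below 0.1 N); the robot touches nothing.
It fails at once if the movable end plate squeezes the tin with more than 45 N (contact force between tin and slide_end above 45 N).
It fails at once if a bystander is moved by more than 30 mm (distance of any of padlock, lock_body, loupe, pen, usb_stick, mug, mouse from where it was at the start of the episode above 0.03 m).
It also fails if it takes over 54 s, if anything falls off the work surface, if the arm or the gripper's body presses on something with over 40 N, if the wrist force passes 120 N, or if a joint passes its speed limit or range.

## Working session

There is one attempt and no reset: what is moved stays moved. The work goes in short steps, Python scripts to look and compute and a tool call to move; the robot and the scene stay as the last step left them, time stands still between calls to the robot, and variables do not carry over. Pictures are saved under pics/ and viewed, at most 12 in all, crops included, and the job is handed in when it is done.

Besides the shell and the picture viewer there is one more tool, called after "Call:" as name(argument=value, ...) on one line, values as JSON. apply_moves: Moves the arm, as the interface text tells. Its arguments: {"type":"object","properties":{"deltas":{"type":"array"}},"required":["deltas"]}

```bash
mkdir -p pics
cat > h.py <<'E'
import numpy as np, cv2
from scipy.spatial.transform import Rotation as R
from plant import ctrl
def tool():
    o=ctrl.get_obs(); T=np.eye(4); T[:3,:3]=R.from_euler('xyz',o['orientation'],degrees=True).as_matrix(); T[:3,3]=o['tool_pos']; return T
def cam(n):
    p=ctrl.camera_params(n)
    T=np.array(p['cam_to_world']) if 'cam_to_world' in p else tool()@np.array(p['mount'])
    K=np.array([[p['fx'],0,p['cx']],[0,p['fy'],p['cy']],[0,0,1]]); return K,np.array(p['dist_coeffs'],float),T
def px2w(n,pts,z,c=None):
    K,d,T=c or cam(n); u=cv2.undistortPoints(np.array(pts,float).reshape(-1,1,2),K,d).reshape(-1,2)
    r=np.c_[u[:,0],-u[:,1],-np.ones(len(u))]@T[:3,:3].T; o=T[:3,3]
    return o+r*((z-o[2])/r[:,2])[:,None]
def w2px(n,P,c=None):
    K,d,T=c or cam(n); q=(np.array(P,float).reshape(-1,3)-T[:3,3])@T[:3,:3]
    return cv2.projectPoints(q*[1,-1,-1],np.zeros(3),np.zeros(3),K,d)[0].reshape(-1,2)
def snap(n,f=None):
    im=cv2.cvtColor(np.array(ctrl.snapshot(n)),cv2.COLOR_RGB2BGR)
    if f: cv2.imwrite('pics/'+f,im)
    return im
E
python3 - <<'E'
from h import *
a=snap('top','top0.png');b=snap('side','side0.png')
s=np.vstack([a,b]);cv2.imwrite('pics/both.png',cv2.resize(np.hstack([a,b]),(800,300)))
for n in('top','side'):print(n,cam(n))
print(ctrl.get_obs())
print(ctrl.camera_params('wrist'), ctrl.hold_point_z)
E
```

```text
top (array([[491.45185443,   0.        , 252.41595757],
       [  0.        , 491.45185443, 183.86182189],
       [  0.        ,   0.        ,   1.        ]]), array([-0.0626343,  0.       ,  0.       ,  0.       ,  0.       ]), array([[ 0.01129406,  0.99935252, -0.03416122,  0.40458352],
       [-0.99993474,  0.01122871, -0.00210448,  0.27433362],
       [-0.00171953,  0.03418276,  0.99941412,  1.60318663],
       [ 0.        ,  0.        ,  0.        ,  1.        ]]))
side (array([[378.77811613,   0.        , 250.33492819],
       [  0.        , 378.77811613, 187.67523063],
       [  0.        ,   0.        ,   1.        ]]), array([-0.09757242,  0.        ,  0.        ,  0.        ,  0.        ]), array([[-0.97559047,  0.11584943, -0.1865533 ,  0.19949508],
       [-0.2193814 , -0.47645698,  0.85138742,  1.44855702],
       [ 0.00974812,  0.87153179,  0.4902421 ,  0.74398127],
       [ 0.        ,  0.        ,  0.        ,  1.        ]]))
{'clock': 0.1, 'joint_pos': array([ 8.34289342e+01,  2.05873972e+01,  6.39724816e-01, -1.61858147e-02,
       -7.01363619e+01, -1.65067217e+01])
[... 374 characters left out ...]
y([ 0.79362786, -0.53049015,  0.32639214]), 'moment': array([0.04335457, 0.00737079, 0.01468528]), 'gripper_force': 0.0, 'opening': 0.08760936934017292}
{'fx': 270.4251995720646, 'fy': 270.4251995720646, 'cx': 259.48516363554586, 'cy': 188.324320548862, 'dist_coeffs': array([-0.01009703,  0.        ,  0.        ,  0.        ,  0.        ]), 'mount': array([[-6.56998456e-04,  9.62520327e-01,  2.71208755e-01,
         7.22828395e-02],
       [ 9.99999538e-01,  4.42107925e-04,  8.53439589e-04,
         1.22247340e-04],
       [ 7.01549412e-04,  2.71209190e-01, -9.62520173e-01,
        -1.57727175e-01],
       [ 0.00000000e+00,  0.00000000e+00,  0.00000000e+00,
         1.00000000e+00]])} 0.0188
```

View pics/top0.png

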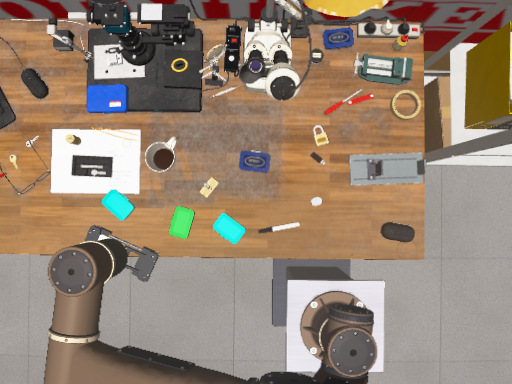

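View pics/side0.png

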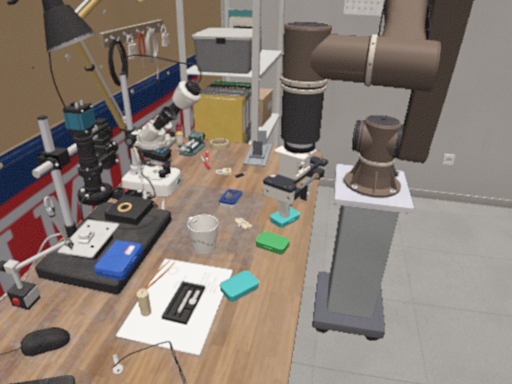

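The blue tin lies at about (254,161) in the top view, with its twin at (339,38) staying put. The rack is at about (387,168), with its long axis along the image's horizontal.

Run:
```python
from h import *
a=cv2.imread('pics/top0.png')
A=cv2.resize(a[140:195,340:430],None,fx=8,fy=8,interpolation=cv2.INTER_CUBIC)
B=cv2.resize(a[140:180,230:280],None,fx=4,fy=4,interpolation=cv2.INTER_CUBIC)
C=np.zeros((600,720,3),np.uint8);C[:440]=A;C[440:600,:200]=B;
s=cv2.imread('pics/side0.png')
D=cv2.resize(s[135:170,235:280],None,fx=4,fy=4,interpolation=cv2.INTER_CUBIC);C[440:580,210:390]=D
cv2.imwrite('pics/c1.png',C)
h=cv2.cvtColor(a,cv2.COLOR_BGR2HSV)
m=cv2.inRange(h,(100,90,30),(130,255,255));m2=np.zeros_like(m);m2[140:185,230:285]=m[140:185,230:285]
m2=cv2.morphologyEx(m2,cv2.MORPH_CLOSE,np.ones((5,5)))
c=max(cv2.findContours(m2,0,2)[0],key=cv2.contourArea)
w=px2w('top',c.reshape(-1,2),.02)
r=cv2.minAreaRect((w[:,:2]*1000).astype(np.float32));print(cv2.contourArea(c),r,cv2.boxPoints(r))
```

```text
496.5 ((531.5960693359375, 273.1211242675781), (95.3553237915039, 59.82072830200195), 83.49030303955078) [[496.47327 229.14185]
 [555.9083  222.35986]
 [566.7189  317.1004 ]
 [507.2838  323.8824 ]]
```

View pics/c1.png

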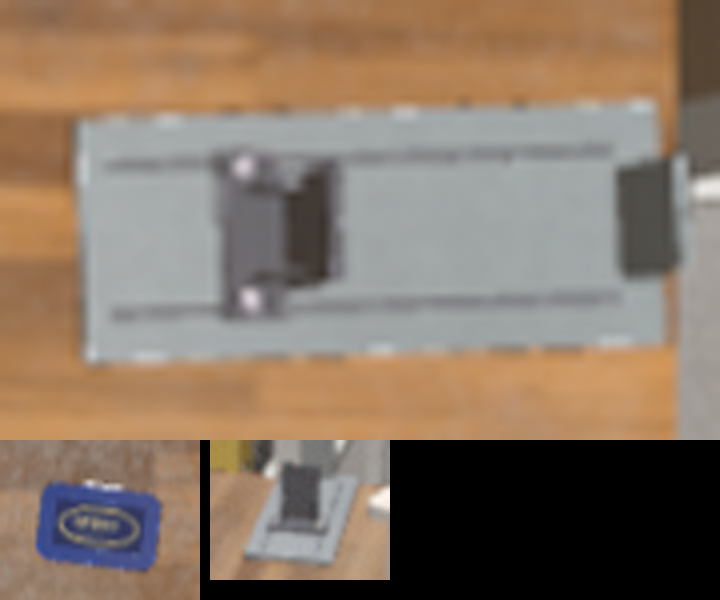

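```bash
cat >> h.py <<'E'
def delta(p,Rt):
    T=tool(); d=T[:3,:3].T@(np.array(p)-T[:3,3])*1000; r=R.from_matrix(T[:3,:3].T@Rt).as_rotvec(degrees=True)
    print('pos',d.round(1),'ang',r.round(2),'rows',np.linalg.norm(d)/50,np.linalg.norm(r)/8.59)
def Rdown(yaw,tilt=0):
    # tool y = (-1,0,0) turned by yaw; tilt>0: back of tool leans to -y
    t=np.radians(tilt); z=np.array([0,np.sin(t),-np.cos(t)]); y=np.array([-1.,0,0])
    return R.from_euler('z',yaw,degrees=True).as_matrix()@np.c_[np.cross(y,z),y,z]
E
python3 - <<'E'
from h import *
q=np.array([[78,122],[88,360],[668,345],[655,103]])/8+[339.5,139.5]
w=px2w('top',q,.012)*1000;print(w.round(1))
for i in range(4):print(np.linalg.norm(w[i]-w[(i+1)%4]).round(1))
c=w.mean(0);yv=(w[0]+w[1]-w[2]-w[3])[:2];print('c',c,'yaw',np.degrees(np.arctan2(-yv[0],yv[1])))
# movable plate: inner top edge approx at crop (340,220)->z .087 ; base
print(px2w('top',np.array([[338,215],[285,225],[618,220]])/8+[339.5,139.5],.087)*1000)
print(px2w('top',np.array([[338,215],[285,225],[618,220]])/8+[339.5,139.5],.012)*1000)
delta([.52,.275,.22],Rdown(-6.5))
E
```

```text
[[ 557.3  -36.3   12. ]
 [ 460.5  -40.8   12. ]
 [ 469.3 -278.8   12. ]
 [ 568.2 -273.7   12. ]]
96.9
238.3
99.1
237.6
c [ 513.8078334  -157.39093501   12.        ] yaw 2.3734462507153613
[[ 515.20994303 -123.17577874   87.        ]
 [ 511.06971693 -102.46579562   87.        ]
 [ 514.63941264 -233.11300304   87.        ]]
[[ 520.68221246 -142.83906037   12.        ]
 [ 516.33718508 -121.10463295   12.        ]
 [ 520.0834601  -258.21446202   12.        ]]
pos [370.6 217.7   6.1] ang [ 7.000e-02 -6.000e-02  7.342e+01] rows 8.596672934749167 8.546768843694416
```

Call:
apply_moves(deltas=[{"fingers": 87,"delta_pos": [370,218,6],"angular": [0,0,73.4]},{"fingers": 87,"delta_pos": [370,218,6],"angular": [0,0,73.4]},{"fingers": 87,"delta_pos": [370,218,6],"angular": [0,0,73.4]},{"fingers": 87,"delta_pos": [370,218,6],"angular": [0,0,73.4]},{"fingers": 87,"delta_pos": [370,218,6],"angular": [0,0,73.4]},{"fingers": 87,"delta_pos": [370,218,6],"angular": [0,0,73.4]},{"fingers": 87,"delta_pos": [370,218,6],"angular": [0,0,73.4]},{"fingers": 87,"delta_pos": [370,218,6],"angular": [0,0,73.4]},{"fingers": 87,"delta_pos": [370,218,6],"angular": [0,0,73.4]},{"fingers": 87,"delta_pos": [370,218,6],"angular": [0,0,73.4]}])

```text
clock: 1.1
tool_pos: [0.5209, 0.2721, 0.22]
orientation: [180.0, -0.1, -96.9]
force: [0.0, 1.2, -0.1]
opening: 0.0869
gripper_force: 0.0
```

Call:
apply_moves(deltas=[{"fingers": 87,"delta_pos": [0,0,0],"angular": [0,0,0]},{"fingers": 87,"delta_pos": [0,0,0],"angular": [0,0,0]},{"fingers": 87,"delta_pos": [0,0,0],"angular": [0,0,0]}])

```text
clock: 1.4
tool_pos: [0.519, 0.2763, 0.2205]
orientation: [180.0, -0.0, -96.4]
force: [-0.8, 0.4, -0.3]
opening: 0.0865
gripper_force: 0.0
```

Run:
```python
from h import *
o=ctrl.get_obs();print(o['clock'],o['tool_pos'],o['orientation'],o['joint_pos'])
c=cam('wrist');a=snap('wrist','w1.png')
h=cv2.cvtColor(a,cv2.COLOR_BGR2HSV)
m=cv2.inRange(h,(100,90,30),(130,255,255))
m=cv2.morphologyEx(m,cv2.MORPH_CLOSE,np.ones((9,9)))
k=max(cv2.findContours(m,0,2)[0],key=cv2.contourArea)
for z in (.0,.012,.024):
  w=px2w('wrist',k.reshape(-1,2),z,c);r=cv2.minAreaRect((w[:,:2]*1000).astype(np.float32));print(z,r)
```

```text
1.4 [0.51897095 0.27625869 0.22046958] [ 1.79990697e+02 -1.31947965e-03 -9.63698659e+01] [ 4.70631357e+01  1.26481877e+01 -1.11767212e+01 -7.30817526e-03
 -6.61816934e+01 -5.34300500e+01]
0.0 ((533.6857299804688, 275.28912353515625), (102.2715835571289, 66.04789733886719), 83.65292358398438)
0.012 ((532.9307250976562, 273.0177917480469), (99.02657318115234, 63.95222854614258), 83.65291595458984)
0.024 ((532.1757202148438, 270.7464294433594), (95.78157806396484, 61.85657501220703), 83.65290069580078)
```

View pics/w1.png

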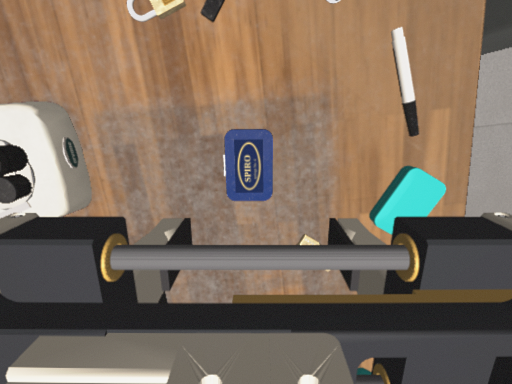

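The tin is central in the wrist view at about (248,165), at world (0.533, 0.273) with yaw −6.4°, which agrees with the top view. I'll do a tilted pre-grasp next.

Run:
```python
from h import *
Rz=R.from_euler('z',-6.4,degrees=True).as_matrix()
Rt=Rdown(-6.4,45); g=np.array([.533,.2725,.025])+Rz@[0,-.022,0]; p=g+.0188*Rt[:,2]
print(p); delta(p-.09*Rt[:,2],Rt)
```

```text
[0.53202951 0.26384787 0.01170639]
pos [ 74.6 -14.3 145.2] ang [ 1.0e-02 -4.5e+01  3.0e-02] rows 3.2768513958484444 5.238347541504481
```

Call:
apply_moves(deltas=[{"fingers": 87,"delta_pos": [74.6,-14.3,145],"angular": [0,-45,0]},{"fingers": 87,"delta_pos": [74.6,-14.3,145],"angular": [0,-45,0]},{"fingers": 87,"delta_pos": [74.6,-14.3,145],"angular": [0,-45,0]},{"fingers": 87,"delta_pos": [74.6,-14.3,145],"angular": [0,-45,0]},{"fingers": 87,"delta_pos": [74.6,-14.3,145],"angular": [0,-45,0]},{"fingers": 87,"delta_pos": [74.6,-14.3,145],"angular": [0,-45,0]},{"fingers": 87,"delta_pos": [74.6,-14.3,145],"angular": [0,-45,0]},{"fingers": 87,"delta_pos": [74.6,-14.3,145],"angular": [0,-45,0]},{"fingers": 87,"delta_pos": [74.6,-14.3,145],"angular": [0,-45,0]},{"fingers": 87,"delta_pos": [74.6,-14.3,145],"angular": [0,-45,0]}])

```text
clock: 2.45
tool_pos: [0.5253, 0.2006, 0.0761]
orientation: [-179.9, 44.9, -96.3]
force: [-0.3, 0.1, 0.2]
opening: 0.0868
gripper_force: 0.0
```

Run:
```python
from h import *
o=ctrl.get_obs();print(o['tool_pos'],o['orientation'],o['joint_pos'],o['force'])
Rz=R.from_euler('z',-6.4,degrees=True).as_matrix()
Rt=Rdown(-6.4,45); g=np.array([.533,.2725,.025])+Rz@[0,-.022,0]; p=g+.0188*Rt[:,2]
delta(p,Rt)
c=cam('wrist');a=snap('wrist')
L=np.array([[sx,sy,z] for z in(0,.024) for sx,sy in((-.0315,-.049),(.0315,-.049),(.0315,.049),(-.0315,.049))])
w=L@Rz.T+[.533,.2725,0]
for u in w2px('wrist',w,c): cv2.circle(a,(int(u[0]),int(u[1])),3,(0,0,255),-1)
s=snap('side')
cv2.imwrite('pics/w2.png',cv2.resize(np.hstack([a,s]),(800,300)))
```

```text
[0.5253184  0.2005621  0.07610761] [-179.91014831   44.93817999  -96.29519433] [  4.94217353  21.9103972  -16.62943953 -56.00783749 -56.63906772
  23.43654522] [-0.30147682  0.08927898  0.24087952]
pos [ 0.4  0.4 90.5] ang [-0.02 -0.06  0.07] rows 1.8108169442185238 0.011387718069222168
```

View pics/w2.png

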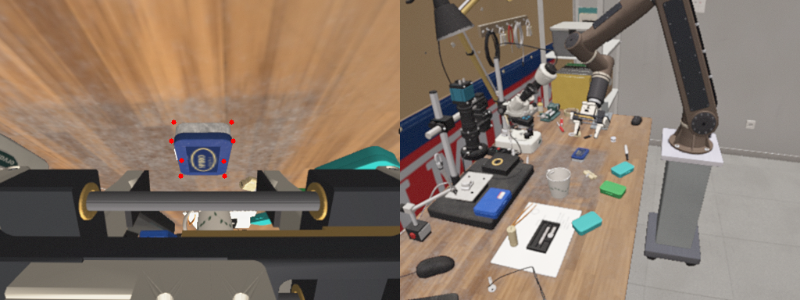

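The projected corners match the tin at about (203,150) in the left half of the picture. I'll move in and grip.

Call:
apply_moves(deltas=[{"fingers": 87,"delta_pos": [0,0,35],"angular": [0,0,0]},{"fingers": 87,"delta_pos": [0,0,60],"angular": [0,0,0]},{"fingers": 87,"delta_pos": [0,0,80],"angular": [0,0,0]},{"fingers": 87,"delta_pos": [0,0,90],"angular": [0,0,0]},{"fingers": 87,"delta_pos": [0,0,90],"angular": [0,0,0]},{"fingers": 87,"delta_pos": [0,0,90],"angular": [0,0,0]}])

```text
clock: 3.15
tool_pos: [0.5326, 0.2628, 0.0123]
orientation: [-180.0, 45.0, -96.4]
force: [-0.5, -0.2, -1.0]
opening: 0.0872
gripper_force: 0.0
```

Call:
apply_moves(deltas=[{"fingers": 50,"delta_pos": [0,0,0],"angular": [0,0,0]},{"fingers": 50,"delta_pos": [0,0,0],"angular": [0,0,0]},{"fingers": 50,"delta_pos": [0,0,0],"angular": [0,0,0]},{"fingers": 50,"delta_pos": [0,0,0],"angular": [0,0,0]},{"fingers": 50,"delta_pos": [0,0,0],"angular": [0,0,0]},{"fingers": 50,"delta_pos": [0,0,0],"angular": [0,0,0]},{"fingers": 50,"delta_pos": [0,0,0],"angular": [0,0,0]}])

```text
clock: 3.85
tool_pos: [0.5328, 0.2626, 0.0124]
orientation: [-179.9, 45.0, -96.4]
force: [-0.2, -4.0, 5.0]
opening: 0.0635
gripper_force: 30.0
```

Call:
apply_moves(deltas=[{"fingers": 50,"delta_pos": [-15,0,-15],"angular": [0,0,0]},{"fingers": 50,"delta_pos": [-45,0,-45],"angular": [0,0,0]},{"fingers": 50,"delta_pos": [-75,0,-75],"angular": [0,0,0]},{"fingers": 50,"delta_pos": [-105,0,-105],"angular": [0,0,0]},{"fingers": 50,"delta_pos": [-130,0,-130],"angular": [0,0,0]},{"fingers": 50,"delta_pos": [-141,0,-141],"angular": [0,0,0]},{"fingers": 50,"delta_pos": [-141,0,-141],"angular": [0,0,0]},{"fingers": 50,"delta_pos": [-141,0,-141],"angular": [0,0,0]}])

```text
clock: 4.65
tool_pos: [0.532, 0.2629, 0.2108]
orientation: [180.0, 45.0, -96.5]
force: [0.1, -1.1, -0.8]
opening: 0.063
gripper_force: 30.0
```

```bash
cat >> h.py <<'E'
RC=np.array([.5138,-.1574,0]); RY=2.4
RR=R.from_euler('z',RY,degrees=True).as_matrix()
def standp(ymid,h,off=.022,zo=.013):
    # TCP so that standing tin mid is at rack (0,ymid,.061+h); grasp at +off up, +zo to rack +y
    Rt=Rdown(RY,-45); g=RC+RR@[0,ymid+zo,.061+h+off]; return g+.0188*Rt[:,2],Rt
E
python3 - <<'E'
from h import *
o=ctrl.get_obs();print(o['tool_pos'],o['orientation'],o['force'],o['opening'],o['gripper_force'])
delta(*standp(-.075,.13))
E
```

```text
[0.5319777  0.26293766 0.21084449] [179.9720555   45.00457926 -96.4882083 ] [ 0.09241614 -1.10759276 -0.8455399 ] 0.06296792066916213 29.966188073158264
pos [ 357.2  -40.9 -341.5] ang [ 2.000e-02  8.981e+01 -9.850e+00] rows 9.918360629784074 10.517877772634856
```

Call:
apply_moves(deltas=[{"fingers": 50,"delta_pos": [24,-3,-22],"angular": [0,6,-0.7]},{"fingers": 50,"delta_pos": [60,-7,-57],"angular": [0,14,-1.6]},{"fingers": 50,"delta_pos": [96,-11,-92],"angular": [0,22,-2.4]},{"fingers": 50,"delta_pos": [130,-15,-124],"angular": [0,30,-3.3]},{"fingers": 50,"delta_pos": [163,-19,-156],"angular": [0,38,-4.2]},{"fingers": 50,"delta_pos": [198,-22,-189],"angular": [0,46,-5]},{"fingers": 50,"delta_pos": [230,-26,-220],"angular": [0,54,-6]},{"fingers": 50,"delta_pos": [264,-30,-252],"angular": [0,62,-6.8]},{"fingers": 50,"delta_pos": [298,-34,-285],"angular": [0,70,-7.7]},{"fingers": 50,"delta_pos": [330,-38,-315],"angular": [0,77,-8.5]}])

```text
clock: 5.65
tool_pos: [0.5182, -0.1955, 0.1991]
orientation: [-179.2, -32.5, -88.9]
force: [0.5, -1.3, -0.7]
opening: 0.0632
gripper_force: 30.0
```

Call:
apply_moves(deltas=[{"fingers": 50,"delta_pos": [0,0,0],"angular": [0,0,0]},{"fingers": 50,"delta_pos": [0,0,0],"angular": [0,0,0]},{"fingers": 50,"delta_pos": [0,0,0],"angular": [0,0,0]}])

```text
clock: 5.95
tool_pos: [0.5193, -0.1939, 0.2004]
orientation: [-179.0, -32.1, -89.2]
force: [0.3, -0.4, -1.1]
opening: 0.0632
gripper_force: 30.0
```

Run:
```python
from h import *
o=ctrl.get_obs();print(o['tool_pos'],o['orientation'],o['joint_pos'],o['opening'],o['gripper_force'])
delta(*standp(-.075,.10))
```

```text
[ 0.51931444 -0.19385449  0.20043767] [-178.95669168  -32.05307761  -89.23774191] [ 18.06776379   8.94845049 -39.95181014  37.68144638 -56.88973158
 -42.47859468] 0.06318732919801857 29.968133568763733
pos [16.5  3.7 46.5] ang [-0.02 12.93 -1.4 ] rows 0.9906237582129974 1.514480975218034
```

Call:
apply_moves(deltas=[{"fingers": 50,"delta_pos": [8,2,23],"angular": [0,6.5,-0.7]},{"fingers": 50,"delta_pos": [16.5,3.7,46.5],"angular": [0,12.9,-1.4]},{"fingers": 50,"delta_pos": [16.5,3.7,46.5],"angular": [0,12.9,-1.4]},{"fingers": 50,"delta_pos": [16.5,3.7,46.5],"angular": [0,12.9,-1.4]},{"fingers": 50,"delta_pos": [16.5,3.7,46.5],"angular": [0,12.9,-1.4]}])

```text
clock: 6.45
tool_pos: [0.5178, -0.2326, 0.1715]
orientation: [-179.7, -44.9, -87.8]
force: [0.3, -0.6, -1.0]
opening: 0.0631
gripper_force: 30.0
```

Run:
```python
from h import *
o=ctrl.get_obs();print(o['tool_pos'],o['orientation'],o['opening'],o['gripper_force'])
delta(*standp(-.075,.10))
def corners(y,h): return np.array([[sx,y+sy,.061+h+sz] for sx in(-.0315,.0315) for sy in(-.012,.012) for sz in(-.049,.049)])@RR.T+RC
out=[]
rk=np.array([[sx,sy,.012] for sx in(-.05,.05) for sy in(-.12,.12)]+[[sx,-.1,z] for sx in(-.023,.023) for z in(.012,.087)])@RR.T+RC
for n in('side','top','wrist'):
  a=snap(n); a=cv2.resize(a,None,fx=4,fy=4,interpolation=cv2.INTER_CUBIC); c=cam(n)
  for P,col in((corners(-.075,.1),(0,0,255)),(rk,(0,255,0))):
    for u in w2px(n,P,c)*4+2: cv2.circle(a,(int(u[0]),int(u[1])),2,col,-1)
  m=(w2px(n,RC+RR@[0,-.03,.08],c)[0]*4).astype(int); print(n,m)
  if n=='wrist': out.append(cv2.resize(a[:,:],(400,300)))
  else: out.append(a[max(m[1]-300,0):m[1]+200,max(m[0]-200,0):m[0]+200][:450,:400])
H=max(x.shape[0] for x in out)
C=np.zeros((600,800,3),np.uint8)
C[:out[0].shape[0],:out[0].shape[1]]=out[0]; C[:out[1].shape[0],400:400+out[1].shape[1]]=out[1]
cv2.imwrite('pics/w3.png',C);cv2.imwrite('pics/w3w.png',out[2])
```

```text
[ 0.51778914 -0.23263022  0.1714585 ] [-179.73739958  -44.89989017  -87.80396217] 0.06311747588691385 29.96858060359955
pos [-1.3  0.8  1.2] ang [-0.12  0.1  -0.14] rows 0.03882820388982659 0.024668214455501224
side [1039  548]
top [1606  667]
wrist [1038 1276]
```

View pics/w3.png

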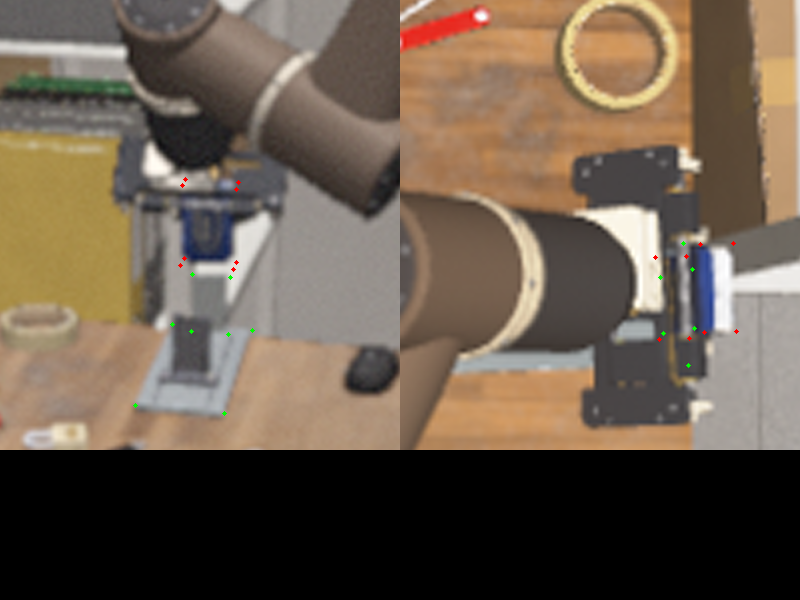

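The tin hangs upright over the rack; in the side view its bottom is at about (205,260), close to the predicted corners. I'll lower it.

Call:
apply_moves(deltas=[{"fingers": 50,"delta_pos": [-18,0.5,18],"angular": [0,0,0]},{"fingers": 50,"delta_pos": [-36,0.8,36],"angular": [0,0,0]},{"fingers": 50,"delta_pos": [-52,0.8,52],"angular": [0,0,0]},{"fingers": 50,"delta_pos": [-62,0.8,62],"angular": [0,0,0]},{"fingers": 50,"delta_pos": [-67,0.8,67],"angular": [0,0,0]},{"fingers": 50,"delta_pos": [-67,0.8,67],"angular": [0,0,0]},{"fingers": 50,"delta_pos": [-67,0.8,67],"angular": [0,0,0]}])

```text
clock: 7.3
tool_pos: [0.5163, -0.2336, 0.0762]
orientation: [-179.9, -45.1, -87.7]
force: [-0.1, -0.5, -1.8]
opening: 0.063
gripper_force: 30.0
```

Call:
apply_moves(deltas=[{"fingers": 50,"delta_pos": [-1,0,1],"angular": [0,0,0]},{"fingers": 50,"delta_pos": [-1.5,0,1.5],"angular": [0,0,0]},{"fingers": 50,"delta_pos": [-1.5,0,1.5],"angular": [0,0,0]}])

```text
clock: 7.6
tool_pos: [0.5159, -0.2335, 0.0736]
orientation: [-179.9, -45.1, -87.6]
force: [0.6, -0.1, -0.7]
opening: 0.0632
gripper_force: 30.0
```

Run:
```python
from h import *
o=ctrl.get_obs();print(o['tool_pos'],o['orientation'],o['opening'],o['force'],o['moment'])
delta(*standp(-.075,0))
```

```text
[ 0.51592245 -0.23347459  0.07357909] [-179.93172384  -45.09154982  -87.60087967] 0.06323709018856401 [ 0.56876237 -0.0942586  -0.74688143] [ 2.65646528  0.07715994 -0.0083924 ]
pos [-3.3 -1.1  2.2] ang [-0.07 -0.09 -0.  ] rows 0.08192000742539779 0.01325222278682216
```

Call:
apply_moves(deltas=[{"fingers": 50,"delta_pos": [-0.7,-0.5,0.7],"angular": [0,0,0]},{"fingers": 50,"delta_pos": [-1.4,-1,1.4],"angular": [0,0,0]},{"fingers": 50,"delta_pos": [-1.4,-1,1.4],"angular": [0,0,0]}])

```text
clock: 7.9
tool_pos: [0.5167, -0.2336, 0.0711]
orientation: [180.0, -45.1, -87.6]
force: [-0.2, -0.2, -1.3]
opening: 0.0634
gripper_force: 30.0
```

Call:
apply_moves(deltas=[{"fingers": 50,"delta_pos": [-0.7,0,0.7],"angular": [0,0,0]},{"fingers": 50,"delta_pos": [-1.4,0,1.4],"angular": [0,0,0]},{"fingers": 50,"delta_pos": [-1.4,0,1.4],"angular": [0,0,0]}])

```text
clock: 8.2
tool_pos: [0.5168, -0.2338, 0.0697]
orientation: [-180.0, -45.2, -87.6]
force: [-1.2, 1.6, 3.8]
opening: 0.0635
gripper_force: 30.0
```

Contact is at the expected height, with the vertical force changing from about −1.3 to +3.8 N. I'll release.

Call:
apply_moves(deltas=[{"fingers": 66,"delta_pos": [0.4,0,-0.4],"angular": [0,0,0]},{"fingers": 70,"delta_pos": [0.4,0,-0.4],"angular": [0,0,0]},{"fingers": 80,"delta_pos": [0.4,0,-0.4],"angular": [0,0,0]},{"fingers": 86,"delta_pos": [0.4,0,-0.4],"angular": [0,0,0]},{"fingers": 86,"delta_pos": [0.4,0,-0.4],"angular": [0,0,0]},{"fingers": 86,"delta_pos": [0.4,0,-0.4],"angular": [0,0,0]},{"fingers": 86,"delta_pos": [0.4,0,-0.4],"angular": [0,0,0]}])

```text
clock: 8.9
tool_pos: [0.5167, -0.2336, 0.0698]
orientation: [-180.0, -45.1, -87.6]
force: [0.7, 0.0, -0.4]
opening: 0.0857
gripper_force: 0.0
```

Run:
```python
from h import *
o=ctrl.get_obs();print(o['tool_pos'],o['opening'],o['force'])
P=np.array([[sx,-.075+sy,.061+sz] for sx in(-.0315,.0315) for sy in(-.012,.012) for sz in(-.049,.049)])@RR.T+RC
c=cam('wrist');a=snap('wrist')
for u in w2px('wrist',P,c): cv2.circle(a,(int(u[0]),int(u[1])),2,(0,0,255),-1)
s=snap('side');c=cam('side');s=cv2.resize(s[90:180,210:300],(384,384),interpolation=cv2.INTER_CUBIC)
for u in (w2px('side',P,c)-[209.5,89.5])*384/90: cv2.circle(s,(int(u[0]),int(u[1])),2,(0,0,255),-1)
cv2.imwrite('pics/w4.png',cv2.resize(np.hstack([a,s]),(800,343)))
```

```text
[ 0.51669857 -0.2335553   0.06980437] 0.08572777660427813 [ 0.72091822  0.03050339 -0.39783305]
```

View pics/w4.png

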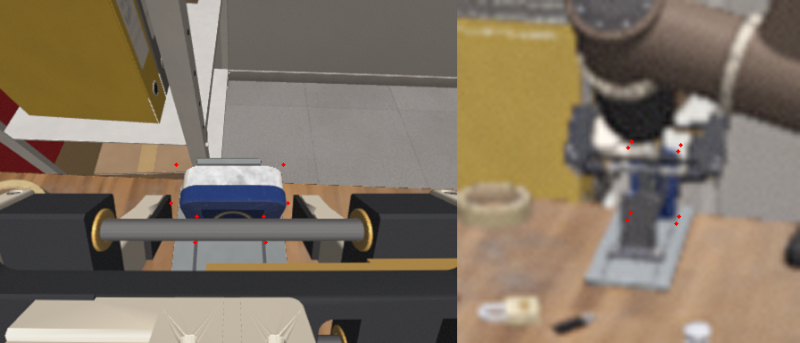

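The tin stands upright between the fingers (wrist view around (232,190)), with the fixed plate just behind it. I'll retreat.

Call:
apply_moves(deltas=[{"fingers": 87,"delta_pos": [0,0,-10],"angular": [0,0,0]},{"fingers": 87,"delta_pos": [0,0,-35],"angular": [0,0,0]},{"fingers": 87,"delta_pos": [0,0,-70],"angular": [0,0,0]},{"fingers": 87,"delta_pos": [0,0,-110],"angular": [0,0,0]},{"fingers": 87,"delta_pos": [0,0,-150],"angular": [0,0,0]},{"fingers": 50,"delta_pos": [0,0,-170],"angular": [0,0,0]},{"fingers": 0,"delta_pos": [0,0,-170],"angular": [0,0,0]},{"fingers": 0,"delta_pos": [0,0,-170],"angular": [0,0,0]}])

```text
clock: 9.8
tool_pos: [0.5114, -0.1131, 0.1896]
orientation: [-180.0, -45.1, -87.5]
force: [0.7, -0.1, 0.2]
opening: 0.0684
gripper_force: 0.0
```

Run:
```python
from h import *
o=ctrl.get_obs();print(o['tool_pos'],o['opening'],o['joint_pos'])
delta(RC+RR@[0,.09,.16],Rdown(RY)); 
P=np.array([[sx,-.075+sy,.061+sz] for sx in(-.0315,.0315) for sy in(-.012,.012) for sz in(-.049,.049)])@RR.T+RC
Q=np.array([[sx,y,z] for sx in(-.023,.023) for y,z in((.034,.087),(.04,.087),(.04,.02),(-.1,.087))])@RR.T+RC
out=[]
for n in('wrist','side'):
  c=cam(n);a=snap(n);f,o=(1,[0,0]) if n=='wrist' else (5,[225,85])
  if n=='side':a=cv2.resize(a[85:162,225:305],(400,385),interpolation=cv2.INTER_CUBIC)
  for X,col in((P,(0,0,255)),(Q,(0,255,0))):
    for u in (w2px(n,X,c)-o)*f: cv2.circle(a,(int(u[0]),int(u[1])),2,col,-1)
  out.append(a[:384])
cv2.imwrite('pics/w5.png',cv2.resize(np.hstack(out),(800,337)))
```

```text
[ 0.51144892 -0.11308739  0.18959015] 0.068387741574581 [ 32.98683549  14.32196988 -43.66702088  41.94112934 -65.90050584
 -60.00117421]
pos [-53.2  -0.5 -11.4] ang [ -0.05 -45.08   0.06] rows 1.0876979155213098 5.247578323980883
```

View pics/w5.png

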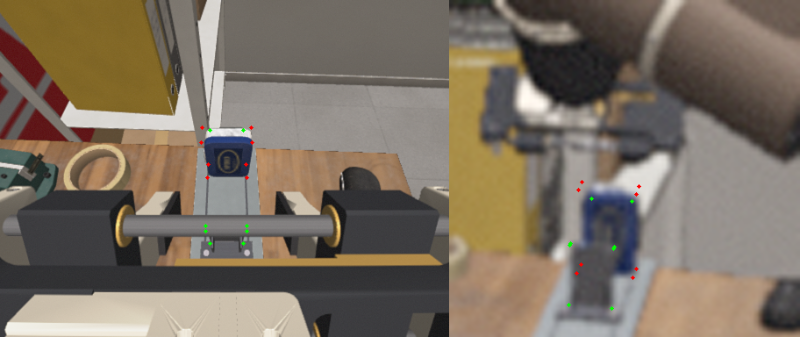

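The tin stands free and close to the predicted box. In the side view it is at about (610,230), with the movable plate in front at (592,275). Next I'll go to the push pose.

Call:
apply_moves(deltas=[{"fingers": 0,"delta_pos": [-53,-0.5,-11.4],"angular": [0,-45,0]},{"fingers": 0,"delta_pos": [-53,-0.5,-11.4],"angular": [0,-45,0]},{"fingers": 0,"delta_pos": [-53,-0.5,-11.4],"angular": [0,-45,0]},{"fingers": 0,"delta_pos": [-53,-0.5,-11.4],"angular": [0,-45,0]},{"fingers": 0,"delta_pos": [-53,-0.5,-11.4],"angular": [0,-45,0]},{"fingers": 0,"delta_pos": [-53,-0.5,-11.4],"angular": [0,-45,0]},{"fingers": 0,"delta_pos": [-53,-0.5,-11.4],"angular": [0,-45,0]},{"fingers": 0,"delta_pos": [-53,-0.5,-11.4],"angular": [0,-45,0]},{"fingers": 0,"delta_pos": [-53,-0.5,-11.4],"angular": [0,-45,0]}])

```text
clock: 10.8
tool_pos: [0.5093, -0.0682, 0.1595]
orientation: [179.9, -0.2, -87.6]
force: [0.9, 0.6, -0.1]
opening: 0.0006
gripper_force: 0.0
```

Run:
```python
from h import *
o=ctrl.get_obs();print(o['tool_pos'],o['orientation'],o['opening'],o['force'])
delta(RC+RR@[0,.09,.065],Rdown(RY));
```

```text
[ 0.50931235 -0.0681594   0.15945788] [179.88837765  -0.19789574 -87.56219938] 0.0005503114369706491 [ 0.89117647  0.56859457 -0.09129179]
pos [-1.  -0.9 94.5] ang [ 0.11 -0.2   0.04] rows 1.8892612779436297 0.026809860687074638
```

Call:
apply_moves(deltas=[{"fingers": 0,"delta_pos": [-1,-0.9,40],"angular": [0,0,0]},{"fingers": 0,"delta_pos": [-1,-0.9,75],"angular": [0,0,0]},{"fingers": 0,"delta_pos": [-1,-0.9,94],"angular": [0,0,0]},{"fingers": 0,"delta_pos": [9,-0.9,94],"angular": [0,0,0]},{"fingers": 0,"delta_pos": [19,-0.9,94],"angular": [0,0,0]},{"fingers": 0,"delta_pos": [24,-0.9,94],"angular": [0,0,0]},{"fingers": 0,"delta_pos": [28,-0.9,94],"angular": [0,0,0]},{"fingers": 0,"delta_pos": [32,-0.9,94],"angular": [0,0,0]},{"fingers": 0,"delta_pos": [36,-0.9,94],"angular": [0,0,0]},{"fingers": 0,"delta_pos": [40,-0.9,94],"angular": [0,0,0]}])

```text
clock: 11.8
tool_pos: [0.5129, -0.1082, 0.0668]
orientation: [-180.0, -0.1, -87.6]
force: [0.6, 0.6, 0.8]
opening: 0.0004
gripper_force: 0.0
```

Call:
apply_moves(deltas=[{"fingers": 0,"delta_pos": [5,0,0],"angular": [0,0,0]},{"fingers": 0,"delta_pos": [10,0,0],"angular": [0,0,0]},{"fingers": 0,"delta_pos": [15,0,0],"angular": [0,0,0]},{"fingers": 0,"delta_pos": [20,0,0],"angular": [0,0,0]},{"fingers": 0,"delta_pos": [25,0,0],"angular": [0,0,0]},{"fingers": 0,"delta_pos": [30,0,0],"angular": [0,0,0]},{"fingers": 0,"delta_pos": [35,0,0],"angular": [0,0,0]},{"fingers": 0,"delta_pos": [40,0,0],"angular": [0,0,0]},{"fingers": 0,"delta_pos": [45,0,0],"angular": [0,0,0]},{"fingers": 0,"delta_pos": [50,0,0],"angular": [0,0,0]}])

```text
clock: 12.8
tool_pos: [0.5152, -0.1582, 0.0666]
orientation: [-180.0, -0.1, -87.6]
force: [1.2, 3.2, 2.1]
opening: 0.0003
gripper_force: 1.7
```

Run:
```python
from h import *
o=ctrl.get_obs();print(o['clock'],RR.T@(o['tool_pos']-RC),o['orientation'],o['force'])
c=cam('side');a=snap('side');c2=cam('wrist');b=snap('wrist')
a=cv2.resize(a[85:162,225:305],(400,385),interpolation=cv2.INTER_CUBIC)
cv2.imwrite('pics/w6.png',cv2.resize(np.hstack([b,a[:384]]),(800,337)))
```

```text
12.8 [ 0.00133062 -0.00088868  0.06655605] [-1.79967257e+02 -1.01119812e-01 -8.75575780e+01] [1.15916309 3.22175213 2.05091343]
```

View pics/w6.png

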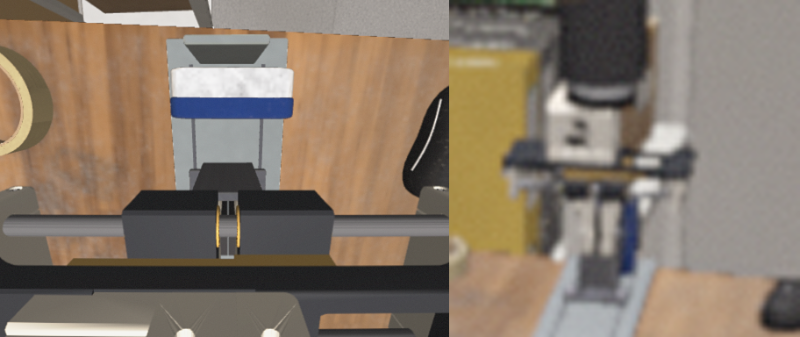

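The plate (at about (228,180) in the wrist view) slides with roughly 3 N, and the tin ahead of it is still upright and square. I'll keep pushing, more slowly towards the end.

Call:
apply_moves(deltas=[{"fingers": 0,"delta_pos": [4,0,0],"angular": [0,0,0]},{"fingers": 0,"delta_pos": [8,0,0],"angular": [0,0,0]},{"fingers": 0,"delta_pos": [12,0,0],"angular": [0,0,0]},{"fingers": 0,"delta_pos": [16,0,0],"angular": [0,0,0]},{"fingers": 0,"delta_pos": [20,0,0],"angular": [0,0,0]},{"fingers": 0,"delta_pos": [24,0,0],"angular": [0,0,0]},{"fingers": 0,"delta_pos": [28,0,0],"angular": [0,0,0]},{"fingers": 0,"delta_pos": [31,0,0],"angular": [0,0,0]},{"fingers": 0,"delta_pos": [34,0,0],"angular": [0,0,0]},{"fingers": 0,"delta_pos": [36,0,0],"angular": [0,0,0]}])

```text
clock: 13.9
tool_pos: [0.5161, -0.1941, 0.0664]
orientation: [180.0, -0.1, -87.6]
force: [-1.1, 2.9, -1.0]
opening: 0.0005
gripper_force: 1.6
```

Call:
apply_moves(deltas=[{"fingers": 0,"delta_pos": [2,0,0],"angular": [0,0,0]},{"fingers": 0,"delta_pos": [4,0,0],"angular": [0,0,0]},{"fingers": 0,"delta_pos": [6,0,0],"angular": [0,0,0]},{"fingers": 0,"delta_pos": [8,0,0],"angular": [0,0,0]},{"fingers": 0,"delta_pos": [10,0,0],"angular": [0,0,0]},{"fingers": 0,"delta_pos": [12,0,0],"angular": [0,0,0]}])

```text
clock: 14.5
tool_pos: [0.5168, -0.2059, 0.0666]
orientation: [180.0, -0.1, -87.6]
force: [-1.0, 3.4, -1.9]
opening: 0.0005
gripper_force: 1.9
```

Run:
```python
from h import *
o=ctrl.get_obs();print(o['clock'],RR.T@(o['tool_pos']-RC),o['force'])
b=snap('wrist','w7.png')
```

```text
14.5 [ 0.0009899  -0.04860942  0.06655975] [-1.01198809  3.36961725 -1.86407056]
```

View pics/w7.png

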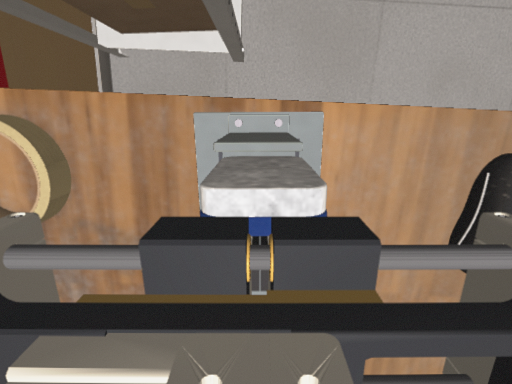

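The tin's white back is at about (264,185), with a gap still left to the fixed plate at (258,145). I'll continue in small steps and watch the force.

Call:
apply_moves(deltas=[{"fingers": 0,"delta_pos": [1,0,0],"angular": [0,0,0]},{"fingers": 0,"delta_pos": [2,0,0],"angular": [0,0,0]},{"fingers": 0,"delta_pos": [3,0,0],"angular": [0,0,0]},{"fingers": 0,"delta_pos": [4,0,0],"angular": [0,0,0]},{"fingers": 0,"delta_pos": [5,0,0],"angular": [0,0,0]},{"fingers": 0,"delta_pos": [6,0,0],"angular": [0,0,0]}])

```text
clock: 15.15
tool_pos: [0.5171, -0.2119, 0.0666]
orientation: [-180.0, -0.1, -87.6]
force: [-1.0, 3.9, -0.9]
opening: 0.0006
gripper_force: 1.9
```

Call:
apply_moves(deltas=[{"fingers": 0,"delta_pos": [0.5,0,0],"angular": [0,0,0]},{"fingers": 0,"delta_pos": [1,0,0],"angular": [0,0,0]},{"fingers": 0,"delta_pos": [1.5,0,0],"angular": [0,0,0]},{"fingers": 0,"delta_pos": [2,0,0],"angular": [0,0,0]}])

```text
clock: 15.55
tool_pos: [0.5172, -0.2138, 0.0666]
orientation: [-180.0, -0.1, -87.6]
force: [-2.4, 4.3, -0.8]
opening: 0.0005
gripper_force: 1.9
```

Call:
apply_moves(deltas=[{"fingers": 0,"delta_pos": [0.5,0,0],"angular": [0,0,0]},{"fingers": 0,"delta_pos": [1,0,0],"angular": [0,0,0]}])

```text
clock: 15.75
tool_pos: [0.5173, -0.2148, 0.0666]
orientation: [-180.0, -0.1, -87.6]
force: [-1.7, 3.1, -0.7]
opening: 0.0002
gripper_force: 1.9
```

Still 3–4 N, so nothing is touching the fixed plate yet.

Call:
apply_moves(deltas=[{"fingers": 0,"delta_pos": [0.5,0,0],"angular": [0,0,0]},{"fingers": 0,"delta_pos": [1,0,0],"angular": [0,0,0]},{"fingers": 0,"delta_pos": [1.5,0,0],"angular": [0,0,0]}])

```text
clock: 16.05
tool_pos: [0.5174, -0.2163, 0.0666]
orientation: [-180.0, -0.1, -87.6]
force: [-1.7, 4.6, -0.9]
opening: 0.0003
gripper_force: 1.8
```

Call:
apply_moves(deltas=[{"fingers": 0,"delta_pos": [0.5,0,0],"angular": [0,0,0]},{"fingers": 0,"delta_pos": [1,0,0],"angular": [0,0,0]}])

```text
clock: 16.25
tool_pos: [0.5174, -0.2173, 0.0666]
orientation: [-180.0, -0.1, -87.6]
force: [-2.2, 4.7, -2.2]
opening: 0.0004
gripper_force: 1.8
```

Call:
apply_moves(deltas=[{"fingers": 0,"delta_pos": [0.5,0,0],"angular": [0,0,0]},{"fingers": 0,"delta_pos": [0.5,0,0],"angular": [0,0,0]}])

```text
clock: 16.45
tool_pos: [0.5174, -0.2179, 0.0666]
orientation: [-180.0, -0.1, -87.6]
force: [-1.0, 3.2, -1.4]
opening: 0.0003
gripper_force: 1.5
```

Run:
```python
from h import *
o=ctrl.get_obs();print(o['clock'],RR.T@(o['tool_pos']-RC),o['force'])
b=snap('wrist');cv2.imwrite('pics/w8.png',cv2.resize(b[90:240,170:350],None,fx=3,fy=3))
```

```text
16.45 [ 0.00108178 -0.06058067  0.06659265] [-1.0418236   3.20627083 -1.44985985]
```

View pics/w8.png

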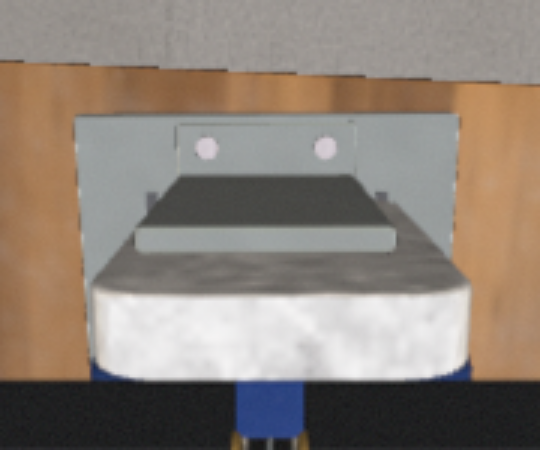

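The view is at an angle (plate top at row 250, tin's upper edge at row 290), so the gap can't be judged from it. I'll continue by force.

Call:
apply_moves(deltas=[{"fingers": 0,"delta_pos": [0.5,0,0],"angular": [0,0,0]},{"fingers": 0,"delta_pos": [1,0,0],"angular": [0,0,0]}])

```text
clock: 16.7
tool_pos: [0.5175, -0.2188, 0.0666]
orientation: [-180.0, -0.1, -87.6]
force: [-2.6, 2.9, -0.9]
opening: 0.0009
gripper_force: 1.9
```

Call:
apply_moves(deltas=[{"fingers": 0,"delta_pos": [0.5,0,0],"angular": [0,0,0]},{"fingers": 0,"delta_pos": [1,0,0],"angular": [0,0,0]}])

```text
clock: 16.9
tool_pos: [0.5175, -0.2193, 0.0666]
orientation: [-180.0, -0.1, -87.6]
force: [-3.0, 10.3, 1.1]
opening: 0.0003
gripper_force: 5.3
```

Call:
apply_moves(deltas=[{"fingers": 0,"delta_pos": [0.5,0,0],"angular": [0,0,0]},{"fingers": 0,"delta_pos": [0.5,0,0],"angular": [0,0,0]}])

```text
clock: 17.1
tool_pos: [0.5175, -0.2192, 0.0666]
orientation: [-180.0, -0.0, -87.6]
force: [-2.7, 10.7, 1.4]
opening: 0.0005
gripper_force: 5.5
```

The force rose to about 10.7 N and the tool stopped, so the tin is snug. I'll back off and look.

Call:
apply_moves(deltas=[{"fingers": 0,"delta_pos": [-2,0,0],"angular": [0,0,0]},{"fingers": 0,"delta_pos": [-8,0,0],"angular": [0,0,0]},{"fingers": 0,"delta_pos": [-25,0,0],"angular": [0,0,0]},{"fingers": 0,"delta_pos": [-50,0,-20],"angular": [0,0,0]},{"fingers": 0,"delta_pos": [-80,0,-50],"angular": [0,0,0]},{"fingers": 0,"delta_pos": [-110,0,-80],"angular": [0,0,0]},{"fingers": 0,"delta_pos": [-110,0,-110],"angular": [0,0,0]},{"fingers": 0,"delta_pos": [-110,0,-110],"angular": [0,0,0]},{"fingers": 0,"delta_pos": [-110,0,-110],"angular": [0,0,0]}])

```text
clock: 18.0
tool_pos: [0.5137, -0.11, 0.1775]
orientation: [-179.8, -0.1, -87.5]
force: [-0.6, -0.2, -1.0]
opening: 0.0003
gripper_force: 0.0
```

Run:
```python
from h import *
o=ctrl.get_obs();print(o['clock'],o['tool_pos'],o['force'])
c=cam('wrist');a=snap('wrist')
P=np.array([[sx,-.088+sy,.061+sz] for sx in(-.0315,.0315) for sy in(-.012,.012) for sz in(-.049,.049)])@RR.T+RC
Q=np.array([[sx,y,.087] for sx in(-.023,.023) for y in(-.076,-.07,-.1)])@RR.T+RC
f=2;b=cv2.resize(a[0:260,80:430],None,fx=f,fy=f)
for X,col in((P,(0,0,255)),(Q,(0,255,0))):
  for u in (w2px('wrist',X,c)-[80,0])*f: cv2.circle(b,(int(u[0]),int(u[1])),2,col,-1)
cv2.imwrite('pics/w9.png',b)
```

```text
18.0 [ 0.51365028 -0.10997525  0.17751765] [-0.61195287 -0.17481779 -1.02992536]
```

View pics/w9.png

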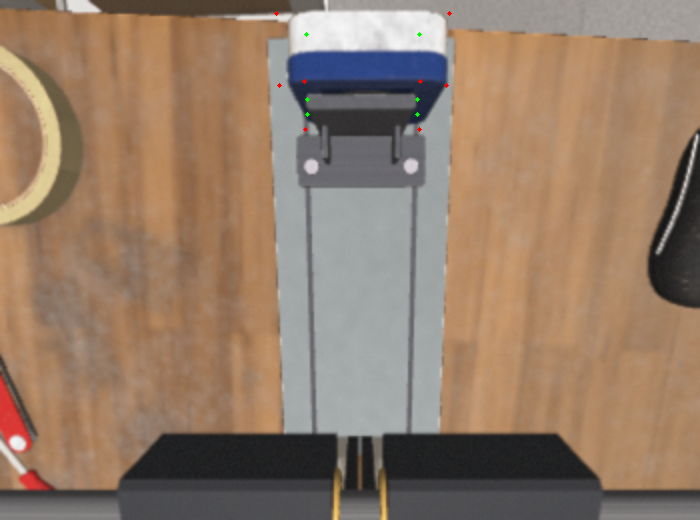

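The tin stands square and centred in the rack (white/blue top at about (368,45)). The movable plate at (361,105) is flush against it, at the position expected for a 24 mm gap. I'll hand in.

```bash
python3 -c "
from plant import ctrl
print(ctrl.close_job())"
```

```text
the job is handed in; nothing more can be done
None
```

I stood the tin upright on a short end in the rack, about 3 mm off the middle of its width, slid the movable end plate in until it was snug at about 11 N, and handed the job in at 18 s; the hand-in returned no verdict.

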